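# Make up a grinding kit and a polishing kit

## Task

Make up the two kits for the bench machines: in the nearly square tray the larger grinding wheel (in the larger square compartment), the steel flange (in the smaller compartment beside it) and the slim dressing stick (in the long trough); in the narrow tray the bar of polishing compound (in the longer compartment) and the felt bob (in the shorter one). Each thing must rest flat on the floor of its own compartment, the same way up as it stands now, clear of the walls' tops. Leave the small grinding wheel and the wire cup brush where they are.

Things in the scene. Friction and masses are not known exactly. Their poses are not given: they have to be found in the camera images.
- square_tray: nearly square kit tray, fixed, 155 (x) by 179 (y) mm. Origin: centre of underside. Floor top at z = 3 mm, walls and ribs 5 mm thick, tops at z = 9 mm. Compartments (tray frame, x by y, centre): trough for the stick 52 x 169 mm at (-46.5, 0), long in y; larger square for the large wheel 88 x 88 at (28.5, 40.5); smaller one for the flange 88 x 76 at (28.5, -46.5)
- narrow_tray: long, narrow kit tray, fixed, 82 (x) by 221 (y) mm. Origin: centre of underside. Floor top at z = 3 mm, walls and rib 5 mm thick, tops at z = 9 mm. Compartments (tray frame, x by y, centre): longer one for the compound bar 72 x 131 mm at (0, -40), long in y; shorter one for the felt bob 72 x 75 mm at (0, 68)
- large_wheel: the larger of two grey grinding wheels lying flat: plain disc 56 mm in diameter, 28 mm high, with a paper disc and dark bore mark on top. Origin: centre of its underside, z up. About 0.16 kg. Grip it across the diameter high enough (fingertips 8 mm or more above its underside) to clear the low tray walls
- flange: steel wheel flange, standing hub up: a round plate 48 mm in diameter and 8 mm thick, with a hub 26 mm in diameter on top; 34 mm high in all. Origin: centre of its underside, z up. About 0.2 kg; grip it by the hub
- dressing_stick: slim grey abrasive dressing stick, 130 x 22 x 22 mm, lying flat. Origin: centre of its underside, x along its length, z up. About 0.15 kg
- felt_bob: off-white felt polishing bob, upright: a cylinder 40 mm in diameter up to 28 mm, then a blunt dome up to 44 mm. Origin: centre of its underside, z up. About 0.04 kg
- compound_bar: chunky brown bar of polishing compound, 100 x 40 x 30 mm, lying flat. Origin: centre of its underside, x along its length (100 mm), y across (40 mm), z up. About 0.22 kg
- small_wheel: the smaller grey grinding wheel, 38 mm in diameter and 24 mm high, lying flat; belongs to neither kit, stays where it is. Origin: centre of its underside
- wire_brush: wire cup brush standing bristles down: skirt 50 mm in diameter, 32 mm high, with a brass hub 22 mm in diameter on top, 46 mm high in all; belongs to neither kit, stays where it is. Origin: centre of its underside
Things that resemble listed ones, but are neither listed nor needed, are in the scene too. Leave any orange look-alike of the flange alone.

How it is judged:
By the outcome, as a careful person would: the job done as asked, in the order asked, and still so for the second after the job is handed in, with the robot touching nothing.
It also fails if it takes over 126 s, if anything falls off the work surface, if the arm or the gripper's body presses on something with over 40 N, if the wrist force passes 120 N, or if a joint passes its speed limit or range.

## Robot

A 6-joint arm with a two-finger parallel gripper is mounted at the origin on the work surface. World frame = base frame: x ahead of the robot, y to its left, z up, the work surface at z = 0. Lengths are in mm, angles in rad, forces in N, time in s.
With the tool pointing down it reaches from about 350 to 875 mm from the base axis. Payload 4.2 kg.
Tool frame: the origin (TCP) lies at the very end of the fingers, on their centre line; the grasp point (between the pads) lies 19 mm behind it (arm.pinch_z is the distance from the TCP to the grasp point, in mm); x points along the fingers, y is the direction in which the jaws open and shut, and the axes are right-handed (so a half turn about x gives the same grasp; the last joint's range is limited). The gripper opens to 85 mm and grips with 20 to 120 N. Pads are 22 mm wide; open, the fingers measure 114 mm over their backs; the gripper's body (76 mm by 85 mm) begins 54 mm behind the grasp point. The pads swing forward as they close: fully open they stand 13 mm farther back than shut.
Start: joints at [1.461, 0.385, 0.008, 0, -1.194, -0.259], TCP at [225.277, 582.966, 231.312] pointing down, gripper open.
Joint ranges: [-3.14, 3.14], [-1.21, 2.06], [-1.07, 1.41], [-3.16, 2.05], [-2.99, -0.16], [-3.1, 3.1]. Speed limits (rad/s): [2.79, 2.79, 3.14, 3.14, 3.14, 3.14].

## Interface

Orientations are given as a unit quaternion [x, y, z, w].
In Python, from bench import arm gives the robot as it stands.
- The arm moves only by the tool drive_tool, never from a script. Its argument "motion" is a list of rows, each a list of 4 numbers: the shift along the tool's x, y, z in mm, then the turn about the tool's x in degrees. In form: [[dx, dy, dz, spin], ...]. A call has 1 to 10 rows; each row shifts and turns the commanded pose from where the row before left it, along the tool's axes as they then stand; what a row does not reach is not made up. A row lasts 1/12 s, in which the tool goes at most 41.7 mm and 7.16 degrees, less where a joint would pass 70% of its speed; a pose out of reach is approached as far as the arm can. A call with a gripper value outside its range is refused whole. "grip" is the finger opening in mm, from 0 to 85.4, set as the call begins (left out, the last holds). The fingers move at their own pace and stop on an object; the grip force is fixed at half the most. Time passes only in rows, so rows that do not move let the fingers close. It gives the time, the measured TCP pose, the force and the opening at its end, in the units of the state.
- arm.read_state(): the state, without advancing time (a new reading comes with each control period).
- arm.get_image(name): name is "side" or "top" or "wrist"; returns the picture (480x640x3 uint8, red, green, blue); there is no depth.
- arm.calibration(name): a dict with "K" (3x3 intrinsics, pixels), "distortion" ([k1, k2, p1, p2, k3] as OpenCV has them; the pictures are not rectified), "eye" and "attitude" of the camera in the world; the wrist camera has in their place "T_tool_cam" (4x4, takes a point from camera to tool coordinates, whose origin is the TCP and whose axes are the tool frame's). Camera axes: x right, y up, looking along -z (the intrinsics and any distortion apply to the point x, -y, -z); pixel columns grow to the right and rows downward; lengths in mm; the calibration is good to about 2 mm. A picture is of the moment at which its call begins: read the wrist's pose just before it. calibration takes no time and is no camera call.
- arm.job_done(): hands the job in, once; it reports no verdict.
The state is a dict: "clock": time; "joints": joint angles; "joint_vel": joint speeds; "joint_efforts": joint torques, N m; "position": TCP position; "ee_rot": TCP orientation; "contact_force": force on the tool from outside, world axes, zero at the start; "wrist_torque": the same for the moment, N m; "gripper_width": finger opening in mm.
Only numpy, scipy, OpenCV 4.12 (cv2) and the standard library are available. Lean on these libraries where they do the work, as an engineer would, in place of code of your own. Each camera call takes 0.05 s, during which the arm holds its last target. There are 200 camera calls.

## Working session

There is one attempt and no reset: what is moved stays moved. The work goes in short steps, Python scripts to look and compute and a tool call to move; the robot and the scene stay as the last step left them, time stands still between calls to the robot, and variables do not carry over. Pictures are saved under pics/ and viewed, about 12 in all and at most 16, crops included, and the job is handed in when it is done.

Besides the shell and the picture viewer there is one more tool, called after "Request:" by a JSON object that holds its "op" and its "data". drive_tool: Moves the arm, as the interface text tells. Its arguments: {"type":"object","properties":{"motion":{"type":"array"},"grip":{"type":"number"}},"required":["motion"]}

```bash
ls; mkdir -p pics
python3 - <<'E'
from bench import arm
import cv2
s=arm.read_state();print(s)
for n in("top","side","wrist"):
    cv2.imwrite(f"pics/{n}0.png",arm.get_image(n)[:,:,::-1]);print(n,arm.calibration(n))
print(arm.pinch_z)
E
```

```text
pics
{'clock': 0.0, 'joints': array([ 1.46061921e+00,  3.85509735e-01,  6.64505164e-03, -5.04241474e-04,
       -1.19401817e+00, -2.58581513e-01]), 'joint_vel': array([ 0.00022957, -0.00027804,  0.00022551,  0.00284136,  0.00108053,
        0.00130497]), 'joint_efforts': array([ 8.72661549e-04, -3.92292166e+01,  1.88399827e+01,  4.18606728e+00,
       -4.69198159e-03,  2.55731990e-06]), 'position': array([225.06706691, 582.44181946, 230.25660435]), 'ee_rot': array([-0.69499847,  0.13045094,  0.69521959,  0.12895504]), 'contact_force': array([ 0.54074866,  0.33887397, -0.05425774]), 'wrist_torque': array([ 0.01149817, -0.00818406, -0.00279913]), 'gripper_width': 85.45015670629262}
top {'K': array([[581.06181235,   0.        , 313.12877912],
       [  0.        , 581.06181235, 241.31368771],
       [  0.        ,   0.        ,   1.        ]]), 'distortion': array([-0.10447295,  0.        ,  0.        ,  0.        ,  0.        ]), 'eye': array([ 342.57609024,   13.04748506, 1063.63438833]), 'attitude': array([ 0.05062362, -0.06033891, -0.69678367,  0.71294388])}
side {'K': array([[493.5
[... 280 characters left out ...]
), 'attitude': array([-0.09329752,  0.39708748,  0.88744831, -0.2145987 ])}
wrist {'K': array([[331.45581355,   0.        , 317.48148241],
       [  0.        , 331.45581355, 240.11926655],
       [  0.        ,   0.        ,   1.        ]]), 'distortion': array([0.00539638, 0.        , 0.        , 0.        , 0.        ]), 'T_tool_cam': array([[ 9.86262095e-04,  3.14210461e-01, -9.49352839e-01,
        -1.42185363e+02],
       [ 9.99999298e-01,  3.13170203e-04,  1.14252859e-03,
         7.69754265e-01],
       [ 6.56303454e-04, -9.49353300e-01, -3.14209931e-01,
        -8.07698235e+01],
       [ 0.00000000e+00,  0.00000000e+00,  0.00000000e+00,
         1.00000000e+00]])}
18.700000000000003
```

View pics/top0.png

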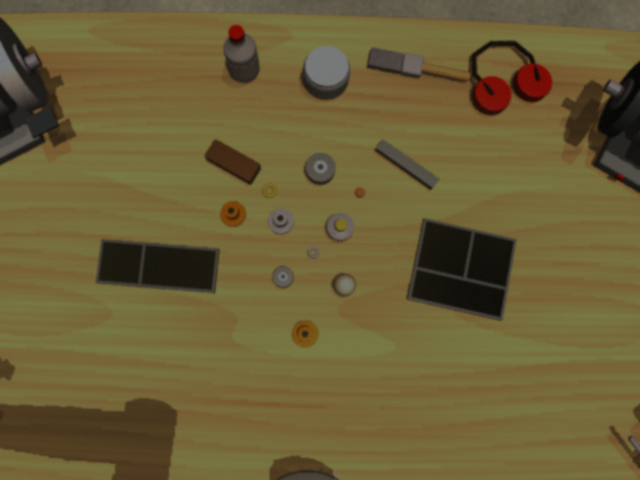

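View pics/side0.png

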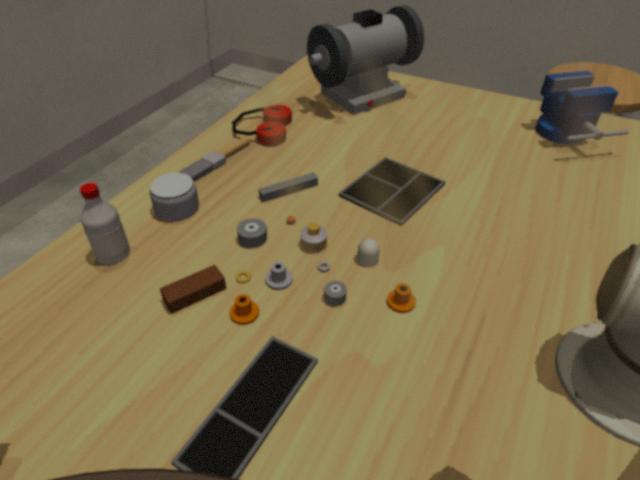

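The top view shows the narrow tray at about (158,266) and the square tray at about (462,269). The large wheel is at (320,168), stick (407,164), bar (233,161), flange (281,221), brush (340,227), bob (344,285) and small wheel (283,277). The orange look-alikes are at (233,213) and (305,333). Next I'll measure from the images.

```bash
cat > h.py <<'E'
import numpy as np, cv2
from scipy.spatial.transform import Rotation as R
from bench import arm
def cam(n,s=None):
    c=arm.calibration(n)
    if n=="wrist":
        T=np.eye(4);T[:3,:3]=R.from_quat(s["ee_rot"]).as_matrix();T[:3,3]=s["position"];T=T@c["T_tool_cam"]
    else:
        T=np.eye(4);T[:3,:3]=R.from_quat(c["attitude"]).as_matrix();T[:3,3]=c["eye"]
    return c["K"],c["distortion"],T
def unproj(C,px,z):
    K,d,T=C
    p=cv2.undistortPoints(np.float64(px).reshape(-1,1,2),K,d).reshape(-1,2)
    r=np.c_[p[:,0],-p[:,1],-np.ones(len(p))]@T[:3,:3].T
    o=T[:3,3];return (o+r*((z-o[2])/r[:,2:]))[:,:2]
def proj(C,P):
    K,d,T=C
    q=(np.float64(P).reshape(-1,3)-T[:3,3])@T[:3,:3]
    return cv2.projectPoints(q*[1,-1,-1],np.zeros(3),np.zeros(3),K,d)[0].reshape(-1,2)
E
python3 - <<'E'
from h import *
im=cv2.imread("pics/top0.png");C=cam("top")
def rect(mask,roi,z):
    x0,y0,x1,y1=roi;m=np.zeros_like(mask);m[y0:y1,x0:x1]=mask[y0:y1,x0:x1]
    m=cv2.morphologyEx(m,cv2.MORPH_CLOSE,np.ones((5,5)))
    c=max(cv2.findContours(m,0,1)[0],key=cv2.contourArea)
    w=unproj(C,c.reshape(-1,2),z);return cv2.minAreaRect(w.astype(np.float32))
hsv=cv2.cvtColor(im,cv2.COLOR_BGR2HSV)
m=((hsv[...,1]<95)|(hsv[...,2]<75)).astype(np.uint8)*255
cv2.imwrite("pics/m.png",m)
for n,roi,z in [("narrow",(85,230,230,302),9),("square",(398,210,525,328),9),("bar",(200,136,265,187),30),("stick",(370,136,443,192),22),
 ("wheel",(300,148,340,186),28),("flange",(264,204,297,238),8),("bob",(330,270,360,300),28),("small",(268,262,298,292),24),("brush",(322,208,358,246),32)]:
    r=rect(m,roi,z);print(n,np.round(r[0],1),np.round(r[1],1),round(r[2],1))
Q=np.float32([[420,200],[420,0]])
cv2.imwrite("pics/c1.png",cv2.resize(im[130:310,195:395],None,fx=4,fy=3.3,interpolation=3)[:600])
print(R.from_quat(arm.read_state()["ee_rot"]).as_matrix().round(3))
E
```

```text
narrow [458.  285.8] [221.3  82.2] 86.8
square [ 466.  -275.5] [181.3 155.2] 78.3
bar [651.2 152.7] [102.7  42.3] 61.3
stick [ 657.7 -170.7] [130.3  28.7] 55.1
wheel [643.2  -8.3] [59.3 53.6] 1.4
flange [547.5  61.5] [47.1 46.3] 1.6
bob [430.  -55.4] [37.8 38.1] 46.0
small [443.1  54.1] [36.  34.1] 1.5
brush [534.5 -46.5] [49.7 48.9] 0.6
[[-0.    -0.361 -0.933]
 [-0.002 -0.933  0.361]
 [-1.     0.002 -0.   ]]
```

View pics/m.png

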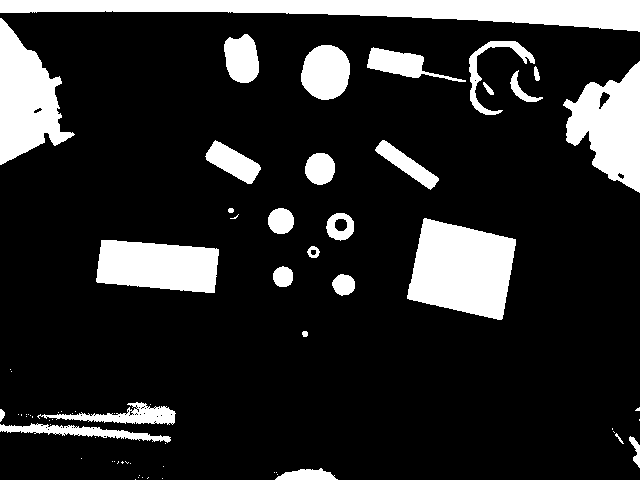

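View pics/wrist0.png

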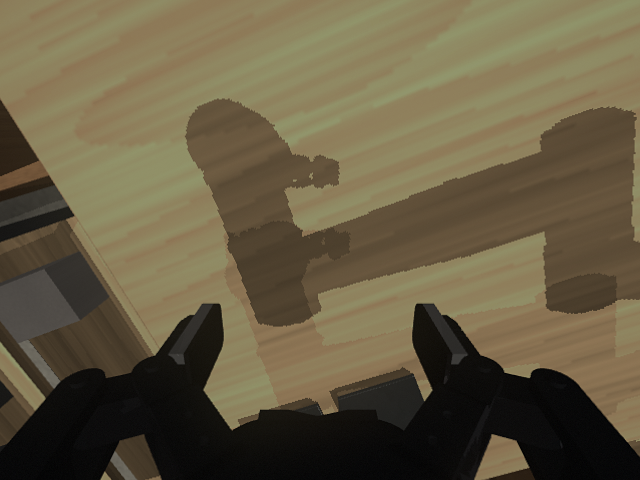

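Request:
{"op": "drive_tool", "data": {"motion": [[2, 20, -30.2, 0], [3, 20, -30.2, 0], [3, 20, -30.2, 0], [3, 20, -30.2, 0], [3, 20, -30.2, 0], [3, 20, -30.2, 0], [3, 20, -30.2, 0], [3, 20, -30.2, 0], [3, 20, -30.2, 0], [3, 20, -30.2, 0]]}}

```text
clock: 0.98
position: [435.4, 285.9, 202.1]
ee_rot: [-0.695, 0.13, 0.695, 0.13]
contact_force: [0.2, 1.1, -0.6]
gripper_width: 85.5
```

Request:
{"op": "drive_tool", "data": {"motion": [[8, 20, -30.2, 0], [8, 20, -30.2, 0], [8, 20, -30.2, 0], [8, 20, -30.2, 0], [8, 20, -30.2, 0], [8, 20, -30.2, 0], [8, 20, -30.2, 0], [8, 20, -30.2, 0], [8, 20, -30.2, 0], [8, 20, -30.2, 0]]}}

```text
clock: 1.82
position: [645.1, -9.5, 121.5]
ee_rot: [-0.695, 0.13, 0.695, 0.13]
contact_force: [0.2, 0.8, -0.2]
gripper_width: 85.6
```

Request:
{"op": "drive_tool", "data": {"motion": [[0, 0, 0, 0], [0, 0, 0, 0], [0, 0, 0, 0]]}}

```text
clock: 2.07
position: [644.1, -8.0, 121.8]
ee_rot: [-0.695, 0.13, 0.695, 0.13]
contact_force: [-0.8, 0.6, -0.2]
gripper_width: 85.6
```

```bash
cat >> h.py <<'E'
def goto(x,y,z,jaw=None):
    "world target -> tool-axes shift from the measured pose, and the spin (deg, about x)"
    s=arm.read_state();M=R.from_quat(s["ee_rot"]).as_matrix()
    d=M.T@(np.array([x,y,z])-s["position"]);a=np.degrees(np.arctan2(M[1,1],M[0,1]))
    sp=None if jaw is None else round(((a-jaw)+90)%180-90,1)
    print("pos",s["position"].round(1),"jaw",a.round(1),"j1,j6",s["joints"][[0,5]].round(2),"-> d",d.round(1),"spin",sp,"rows",np.linalg.norm(d)/40)
def snap(name,marks=()):
    s=arm.read_state();C=cam("wrist",s);im=arm.get_image("wrist")[:,:,::-1].copy()
    cv2.imwrite(f"pics/{name}_raw.png",im)
    for x,y,z,r in marks:
        t=np.linspace(0,6.283,40);p=proj(C,np.c_[x+r*np.cos(t),y+r*np.sin(t),z+0*t])
        cv2.polylines(im,[p.round().astype(int).reshape(-1,1,2)],True,(255,0,255),1)
    cv2.imwrite(f"pics/{name}.png",im);return s,C
E
python3 - <<'E'
from h import *
s,C=snap("w1",[(643.2,-8.3,28,28),(643.2,-8.3,0,28)])
E
```

```text
(no output)
```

View pics/w1.png

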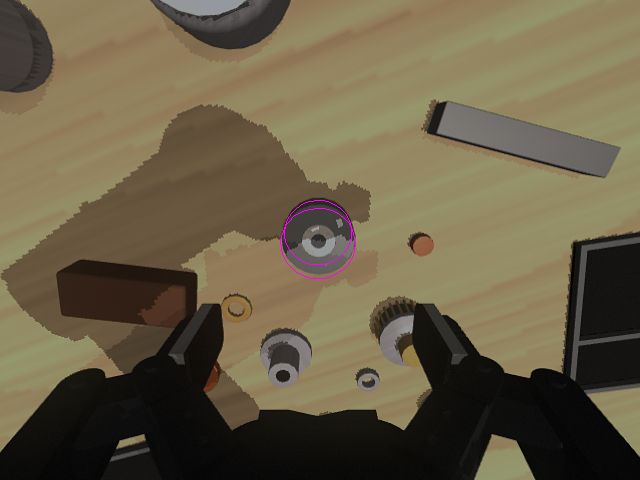

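The picture shows the wheel's bore at (318,240), the flange's hub bore at (283,376), the stick's top face at (447,101)–(620,148)–(605,177)–(437,133), and the bar partly hidden at lower left.

```bash
python3 - <<'E'
from h import *
C=cam("wrist",arm.read_state())
print("wheel",unproj(C,[[318,240]],28).round(1),"flange",unproj(C,[[283,376]],34).round(1))
st=unproj(C,[[447,101],[620,148],[605,177],[437,133]],22);print(st.round(1),st.mean(0).round(1),cv2.minAreaRect(st.astype(np.float32)))
E
python3 - <<'E'
import cv2
a=cv2.imread("pics/w1_raw.png")
cv2.imwrite("pics/w1c.png",cv2.resize(a[180:300,240:400],None,fx=5,fy=5,interpolation=2))
E
```

```text
wheel [[646.1  -9.1]] flange [[545.5  61.5]]
[[ 705.2 -125.3]
 [ 631.4 -230.7]
 [ 614.4 -218.8]
 [ 687.6 -113.8]] [ 659.6 -172.1] ((659.757080078125, -172.04019165039062), (128.6630859375, 20.986785888671875), 55.11703872680664)
```

View pics/w1c.png

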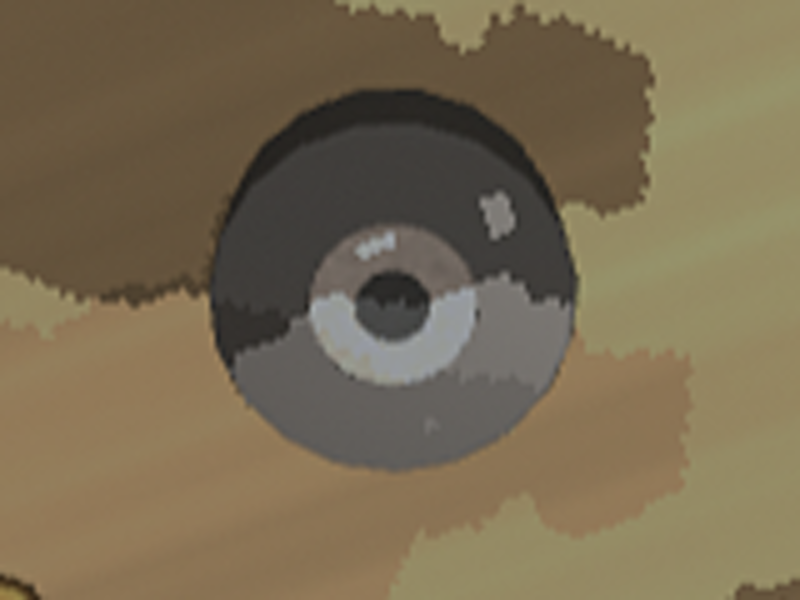

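Request:
{"op": "drive_tool", "data": {"motion": [[25, 0.6, -2, 0], [38, 0, 0, 0], [30, 0, 0, 0], [15, 0, 0, 0], [6, 0, 0, 0], [0, 0, 0, 0], [0, 0, 0, 0]], "grip": 85}}

```text
clock: 2.7
position: [646.9, -8.2, 9.7]
ee_rot: [0.696, -0.129, -0.695, -0.129]
contact_force: [1.1, -0.9, -0.1]
gripper_width: 85.0
```

Request:
{"op": "drive_tool", "data": {"motion": [[0, 0, 0, 0], [0, 0, 0, 0], [0, 0, 0, 0], [0, 0, 0, 0], [0, 0, 0, 0], [0, 0, 0, 0], [0, 0, 0, 0], [0, 0, 0, 0]], "grip": 45}}

```text
clock: 3.37
position: [647.5, -8.9, 10.7]
ee_rot: [0.696, -0.129, -0.694, -0.13]
contact_force: [-0.9, 0.4, 5.8]
gripper_width: 53.6
```

Request:
{"op": "drive_tool", "data": {"motion": [[-10, 0, 0, 0], [-25, 0, 0, 0], [-25, 10, 2, 0], [0, 33, 6, 0], [0, 33, 6, 0], [0, 33, 6, 0], [0, 33, 6, 0], [0, 33, 6, 0], [0, 33, 6, 0], [0, 33, 6, 0]]}}

```text
clock: 4.2
position: [516.9, -219.3, 68.9]
ee_rot: [0.695, -0.13, -0.695, -0.13]
contact_force: [0.6, 0.4, -1.2]
gripper_width: 53.6
```

Request:
{"op": "drive_tool", "data": {"motion": [[0, 28, 7, 0], [0, 0, 0, 0], [0, 0, 0, 0]]}}

```text
clock: 4.45
position: [500.3, -243.0, 68.8]
ee_rot: [-0.695, 0.131, 0.695, 0.131]
contact_force: [0.2, 0.1, -1.4]
gripper_width: 53.5
```

Run:
```python
from h import *
goto(502.1,-241.6,14)
s,C=snap("w2",[(502.1,-241.6,3,28),(484.5,-326.8,3,24),(420.5,-266.1,3,11)])
```

```text
pos [ 500.3 -243.    68.8] jaw -111.3 j1,j6 [-0.16  1.36] -> d [54.8 -1.9 -1.2] spin None rows 1.3707608502701347
```

View pics/w2.png

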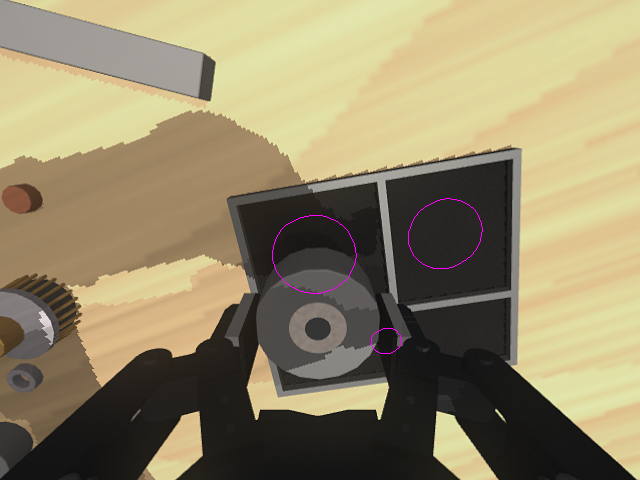

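Request:
{"op": "drive_tool", "data": {"motion": [[20, -1.9, -1.2, 0], [20, 0, 0, 0], [9, 0, 0, 0], [4, 0, 0, 0], [1, 0, 0, 0], [0, 0, 0, 0], [0, 0, 0, 0]]}}

```text
clock: 5.08
position: [504.3, -240.3, 15.1]
ee_rot: [0.696, -0.129, -0.695, -0.129]
contact_force: [-0.6, -0.2, -1.6]
gripper_width: 53.6
```

Request:
{"op": "drive_tool", "data": {"motion": [[0.7, 0, 0, 0], [0.7, 0, 0, 0], [0, 0, 0, 0]]}}

```text
clock: 5.33
position: [504.0, -240.4, 13.7]
ee_rot: [0.696, -0.13, -0.695, -0.13]
contact_force: [-0.4, -0.1, 2.3]
gripper_width: 53.7
```

Request:
{"op": "drive_tool", "data": {"motion": [[0, 0, 0, 0], [0, 0, 0, 0], [0, 0, 0, 0], [0, 0, 0, 0], [-8, 0, 0, 0], [-20, 0, 0, 0], [-30, 0, 0, 0], [-30, 0, 0, 0]], "grip": 72}}

```text
clock: 6.0
position: [502.7, -240.3, 101.7]
ee_rot: [-0.694, 0.13, 0.696, 0.13]
contact_force: [1.0, -0.7, 0.1]
gripper_width: 71.8
```

Run:
```python
from h import *
goto(545.5,61.5,100)
s,C=snap("w3",[(502.1,-241.6,31,28)])
```

```text
pos [ 502.7 -240.3  101.7] jaw -111.1 j1,j6 [-0.15  1.36] -> d [   1.7 -296.9   68.8] spin None rows 7.620276079012852
```

Request:
{"op": "drive_tool", "data": {"motion": [[0, -37, 8.6, 0], [0, -37, 8.6, 0], [0, -37, 8.6, 0], [0, -37, 8.6, 0], [0, -37, 8.6, 0], [0, -37, 8.6, 0], [0, -37, 8.6, 0], [0, -37, 8.6, 0], [0, 0, 0, 0], [0, 0, 0, 0]], "grip": 60}}

```text
clock: 6.88
position: [546.2, 62.6, 101.3]
ee_rot: [0.696, -0.128, -0.695, -0.129]
contact_force: [0.6, -0.2, 0.4]
gripper_width: 60.2
```

Run:
```python
from h import *
goto(545.5,61.5,12)
s,C=snap("w4",[(545.5,61.5,8,24),(545.5,61.5,34,13)])
a=cv2.imread("pics/w3.png");b=cv2.imread("pics/w4.png")
cv2.imwrite("pics/w34.png",np.hstack([a[120:440,120:520],b[120:440,120:520]]))
```

```text
pos [546.2  62.6 101.3] jaw -110.9 j1,j6 [0.41 0.8 ] -> d [89.3  1.3  0.3] spin None rows 2.2324693859249556
```

View pics/w34.png

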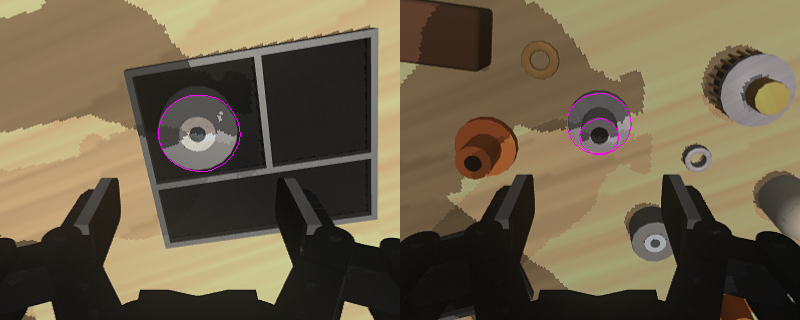

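Request:
{"op": "drive_tool", "data": {"motion": [[20, 0, 0, 0], [35, 1, 0, 0], [22, 0, 0, 0], [9, 0, 0, 0], [3, 0, 0, 0], [0, 0, 0, 0], [0, 0, 0, 0]], "grip": 50}}

```text
clock: 7.52
position: [546.6, 59.4, 13.2]
ee_rot: [0.696, -0.129, -0.694, -0.13]
contact_force: [-0.2, -0.1, 0.0]
gripper_width: 50.2
```

Request:
{"op": "drive_tool", "data": {"motion": [[0, 0, 0, 0], [0, 0, 0, 0], [0, 0, 0, 0], [0, 0, 0, 0], [0, 0, 0, 0], [0, 0, 0, 0], [0, 0, 0, 0]], "grip": 15}}

```text
clock: 8.1
position: [546.7, 60.1, 13.6]
ee_rot: [0.696, -0.129, -0.694, -0.13]
contact_force: [-1.2, 0.2, 6.7]
gripper_width: 23.9
```

Request:
{"op": "drive_tool", "data": {"motion": [[-8, 0, 0, 0], [-25, 0, 0, 0], [-35, 0, 0, 0], [-22, 0, 0, 0]]}}

```text
clock: 8.43
position: [546.0, 59.7, 104.6]
ee_rot: [0.696, -0.129, -0.694, -0.13]
contact_force: [0.4, 0.5, -1.1]
gripper_width: 24.0
```

```bash
python3 -c "
from h import *
goto(484.5,-326.8,100)"
```

```text
pos [546.   59.7 104.6] jaw -111.1 j1,j6 [0.4 0.8] -> d [  4.3 382.8 -81.7] spin None rows 9.785897679714143
```

Request:
{"op": "drive_tool", "data": {"motion": [[0, 38.2, -8.2, 0], [0, 38.2, -8.2, 0], [0, 38.2, -8.2, 0], [0, 38.2, -8.2, 0], [0, 38.2, -8.2, 0], [0, 38.2, -8.2, 0], [0, 38.2, -8.2, 0], [0, 38.2, -8.2, 0], [0, 38.2, -8.2, 0], [0, 38.2, -8.2, 0]]}}

```text
clock: 9.27
position: [483.2, -327.7, 102.1]
ee_rot: [-0.695, 0.13, 0.695, 0.13]
contact_force: [1.5, 0.9, -1.7]
gripper_width: 24.0
```

Request:
{"op": "drive_tool", "data": {"motion": [[0, 0, 0, 0], [0, 0, 0, 0]]}}

```text
clock: 9.43
position: [483.0, -328.0, 101.6]
ee_rot: [-0.694, 0.131, 0.695, 0.131]
contact_force: [-0.8, -0.1, -1.7]
gripper_width: 23.7
```

```bash
python3 -c "
from h import *
goto(484.5,-326.8,16.6)"
```

```text
pos [ 483.  -328.   101.6] jaw -111.4 j1,j6 [-0.32  1.52] -> d [85.  -1.6 -1.1] spin None rows 2.1250149499046924
```

Request:
{"op": "drive_tool", "data": {"motion": [[20, -1.6, -1.1, 0], [35, 0, 0, 0], [20, 0, 0, 0], [7, 0, 0, 0], [2, 0, 0, 0], [0, 0, 0, 0], [0.7, 0, 0, 0], [0, 0, 0, 0]]}}

```text
clock: 10.1
position: [486.9, -325.1, 18.3]
ee_rot: [0.696, -0.13, -0.694, -0.129]
contact_force: [0.6, -0.2, -1.6]
gripper_width: 24.1
```

Request:
{"op": "drive_tool", "data": {"motion": [[0.7, 0, 0, 0], [0, 0, 0, 0]]}}

```text
clock: 10.27
position: [486.3, -325.2, 17.1]
ee_rot: [0.696, -0.13, -0.695, -0.13]
contact_force: [0.1, 0.1, -2.0]
gripper_width: 24.0
```

Request:
{"op": "drive_tool", "data": {"motion": [[0.7, 0, 0, 0], [0, 0, 0, 0], [0, 0, 0, 0]]}}

```text
clock: 10.52
position: [486.3, -325.3, 16.7]
ee_rot: [0.695, -0.13, -0.695, -0.129]
contact_force: [-1.4, 1.2, 5.1]
gripper_width: 23.5
```

Request:
{"op": "drive_tool", "data": {"motion": [[0, 0, 0, 0], [0, 0, 0, 0], [0, 0, 0, 0], [0, 0, 0, 0], [0, 0, 0, 0], [-10, 0, 0, 0], [-25, 0, 0, 0], [-35, 0, 0, 0], [-25, 0, 0, 0], [0, 0, 0, 0]], "grip": 55}}

```text
clock: 11.35
position: [489.6, -326.9, 117.8]
ee_rot: [0.7, -0.13, -0.691, -0.128]
contact_force: [0.8, 0.3, 1.1]
gripper_width: 54.8
```

Run:
```python
from h import *
goto(659.7,-172,112,-34.9)
snap("w5",[(484.5,-326.8,37,13),(484.5,-326.8,11,24)])
```

```text
pos [ 489.6 -326.9  117.8] jaw -111.0 j1,j6 [-0.31  1.51] -> d [   6.8 -205.7 -103.1] spin -76.1 rows 5.7547183713545795
```

Request:
{"op": "drive_tool", "data": {"motion": [[1, -34.3, -17.2, 0], [1, -34.3, -17.2, 0], [1, -34.3, -17.2, 0], [1, -34.3, -17.2, 0], [1, -34.3, -17.2, 0], [1, -34.3, -17.2, 0], [0, 0, 0, 7], [0, 0, 0, 7], [0, 0, 0, 7], [0, 0, 0, 7]]}}

```text
clock: 12.23
position: [655.8, -169.8, 103.4]
ee_rot: [-0.641, 0.296, 0.643, 0.295]
contact_force: [-0.2, -0.7, 0.0]
gripper_width: 54.9
```

Request:
{"op": "drive_tool", "data": {"motion": [[0, 0, 0, 7], [0, 0, 0, 7], [0, 0, 0, 7], [0, 0, 0, 7], [0, 0, 0, 7], [0, 0, 0, 7], [0, 0, 0, 7], [0, 0, 0, 7], [0, 0, 0, 7], [0, 0, 0, 7]]}}

```text
clock: 13.07
position: [655.6, -170.3, 103.7]
ee_rot: [-0.356, 0.611, 0.357, 0.61]
contact_force: [-0.8, 1.4, 0.2]
gripper_width: 55.4
```

Request:
{"op": "drive_tool", "data": {"motion": [[0, 0, 0, 5.9], [0, 0, 0, 0], [0, 0, 0, 0]]}}

```text
clock: 13.32
position: [655.8, -170.3, 104.0]
ee_rot: [-0.327, 0.627, 0.327, 0.626]
contact_force: [-0.2, 0.6, -0.3]
gripper_width: 55.1
```

Run:
```python
from h import *
print(R.from_quat(arm.read_state()["ee_rot"]).as_matrix().round(3))
goto(659.7,-172,9,-34.9)
u=np.array([np.cos(np.radians(55.1)),np.sin(np.radians(55.1))])
snap("w6",[(659.7,-172,22,11),(*(np.array([659.7,-172])+54*u),22,11),(*(np.array([659.7,-172])-54*u),22,11)])
a=cv2.imread("pics/w5.png");b=cv2.imread("pics/w6.png")
cv2.imwrite("pics/w56.png",np.hstack([a[80:440,120:520],b[80:440,120:520]]))
```

```text
[[-0.002 -0.82   0.572]
 [ 0.     0.572  0.82 ]
 [-1.     0.001 -0.001]]
pos [ 655.8 -170.3  104. ] jaw 145.1 j1,j6 [-0.02 -0.59] -> d [95.  -4.3  0.9] spin 0.0 rows 2.3778300034483566
```

View pics/w56.png

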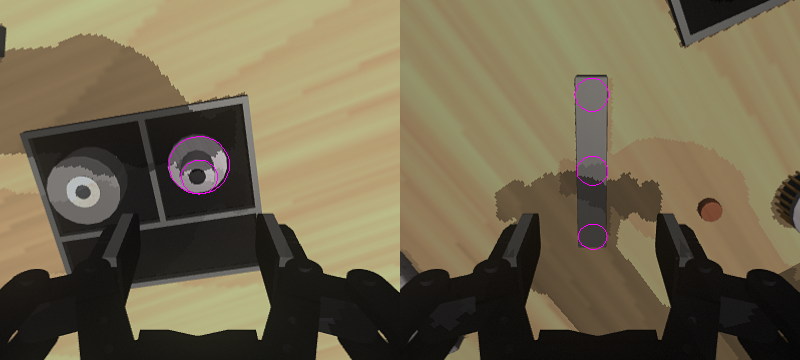

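Request:
{"op": "drive_tool", "data": {"motion": [[20, -4.3, 0.9, 0], [35, 0, 0, 0], [25, 0, 0, 0], [11, 0, 0, 0], [4, 0, 0, 0], [0, 0, 0, 0], [0, 0, 0, 0]]}}

```text
clock: 13.95
position: [661.6, -172.3, 11.2]
ee_rot: [-0.327, 0.626, 0.326, 0.628]
contact_force: [0.4, -0.3, 1.0]
gripper_width: 55.2
```

Request:
{"op": "drive_tool", "data": {"motion": [[0, 0, 0, 0], [0, 0, 0, 0], [0, 0, 0, 0], [0, 0, 0, 0], [0, 0, 0, 0], [0, 0, 0, 0], [0, 0, 0, 0], [0, 0, 0, 0]], "grip": 12}}

```text
clock: 14.62
position: [661.4, -172.2, 11.7]
ee_rot: [-0.327, 0.626, 0.326, 0.628]
contact_force: [-1.4, -0.2, 5.8]
gripper_width: 19.9
```

Request:
{"op": "drive_tool", "data": {"motion": [[-8, 0, 0, 0], [-25, 0, 0, 0], [-35, 0, 0, 0], [-12, 0, 0, 0], [0, 0, 0, 0], [0, 0, 0, 0]]}}

```text
clock: 15.12
position: [660.3, -171.9, 90.2]
ee_rot: [-0.326, 0.627, 0.326, 0.628]
contact_force: [0.2, 0.2, -2.4]
gripper_width: 20.0
```

```bash
python3 -c "
from h import *
goto(420.5,-266.1,85,168.3)"
```

```text
pos [ 660.3 -171.9   90.2] jaw 144.9 j1,j6 [-0.02 -0.59] -> d [   4.9  142.2 -214.9] spin -23.4 rows 6.442203036293426
```

Request:
{"op": "drive_tool", "data": {"motion": [[0, 20.3, -30.7, 0], [0, 20.3, -30.7, 0], [0, 20.3, -30.7, 0], [0, 20.3, -30.7, 0], [0, 20.3, -30.7, 0], [0, 20.3, -30.7, 0], [0, 20.3, -30.7, 0], [0, 0, 0, -5.8], [0, 0, 0, -5.8], [0, 0, 0, -5.8]]}}

```text
clock: 15.95
position: [418.5, -266.4, 88.2]
ee_rot: [-0.417, 0.571, 0.42, 0.569]
contact_force: [-0.3, 0.2, -1.1]
gripper_width: 20.3
```

Request:
{"op": "drive_tool", "data": {"motion": [[0, 0, 0, -5.8], [0, 0, 0, 0], [0, 0, 0, 0]]}}

```text
clock: 16.2
position: [419.6, -266.2, 88.5]
ee_rot: [-0.444, 0.55, 0.446, 0.549]
contact_force: [-0.1, 0.7, -1.0]
gripper_width: 20.4
```

Run:
```python
from h import *
goto(420.5,-266.1,16,168.3)
snap("w7",[(420.5,-266.1,3,11)])
```

```text
pos [ 419.6 -266.2   88.5] jaw 168.0 j1,j6 [-0.24  0.03] -> d [72.5 -1.1  0.3] spin -0.3 rows 1.812282558613457
```

View pics/w7.png

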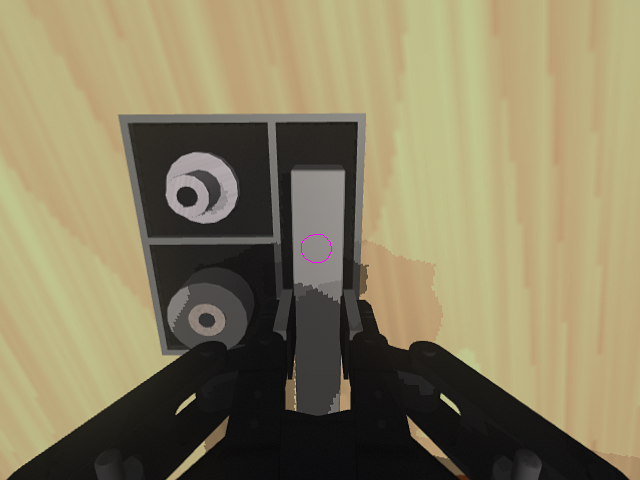

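Request:
{"op": "drive_tool", "data": {"motion": [[20, -1, 0, 0], [28, 0, 0, 0], [14, 0, 0, 0], [6, 0, 0, 0], [3, 0, 0, 0], [0, 0, 0, 0], [0, 0, 0, 0]]}}

```text
clock: 16.83
position: [422.4, -266.9, 19.4]
ee_rot: [-0.446, 0.549, 0.445, 0.549]
contact_force: [0.1, -0.5, -1.6]
gripper_width: 20.3
```

Request:
{"op": "drive_tool", "data": {"motion": [[1, 0, 0, 0], [0, 0, 0, 0]]}}

```text
clock: 17.0
position: [422.3, -266.9, 18.6]
ee_rot: [-0.446, 0.549, 0.445, 0.549]
contact_force: [-0.3, 0.2, -1.5]
gripper_width: 20.0
```

Request:
{"op": "drive_tool", "data": {"motion": [[1, 0, 0, 0], [1, 0, 0, 0], [0.5, 0, 0, 0], [0, 0, 0, 0]]}}

```text
clock: 17.33
position: [421.6, -266.7, 15.3]
ee_rot: [-0.446, 0.549, 0.446, 0.549]
contact_force: [0.6, -0.5, -1.5]
gripper_width: 20.1
```

Request:
{"op": "drive_tool", "data": {"motion": [[0.8, 0, 0, 0], [0, 0, 0, 0]]}}

```text
clock: 17.5
position: [421.8, -266.8, 14.6]
ee_rot: [-0.446, 0.549, 0.446, 0.549]
contact_force: [-0.8, -0.5, 0.4]
gripper_width: 20.1
```

Request:
{"op": "drive_tool", "data": {"motion": [[0.3, 0, 0, 0], [0, 0, 0, 0], [0, 0, 0, 0], [0, 0, 0, 0], [-10, 0, 0, 0], [-25, 0, 0, 0], [-35, 0, 0, 0], [-30, 0, 0, 0], [0, 0, 0, 0], [0, 0, 0, 0]], "grip": 38}}

```text
clock: 18.33
position: [422.8, -267.0, 116.1]
ee_rot: [-0.447, 0.548, 0.444, 0.55]
contact_force: [-0.1, 0.1, -1.1]
gripper_width: 37.5
```

Run:
```python
from h import *
goto(650,152,112,151.3)
u=np.array([-np.sin(np.radians(-11.7)),np.cos(np.radians(-11.7))]);c=np.array([420.5,-266.1])
snap("w8",[(*(c+54*u),25,11),(*(c-54*u),25,11)])
```

```text
pos [ 422.8 -267.   116.1] jaw 168.2 j1,j6 [-0.24  0.03] -> d [   4.8 -136.4  456.7] spin 16.9 rows 11.916239176232658
```

Request:
{"op": "drive_tool", "data": {"motion": [[0, -10.5, 35.1, 0], [0, -10.5, 35.1, 0], [0, -10.5, 35.1, 0], [0, -10.5, 35.1, 0], [0, -10.5, 35.1, 0], [0, -10.5, 35.1, 0], [0, -10.5, 35.1, 0], [0, -10.5, 35.1, 0], [0, -10.5, 35.1, 0], [0, -10.5, 35.1, 0]], "grip": 70}}

```text
clock: 19.22
position: [595.9, 56.8, 112.1]
ee_rot: [-0.445, 0.55, 0.446, 0.548]
contact_force: [0.5, -0.7, -0.5]
gripper_width: 69.9
```

Request:
{"op": "drive_tool", "data": {"motion": [[0, -10.5, 35.1, 0], [0, -10.5, 35.1, 0], [0, -10.5, 35.1, 0], [0, 0, 0, 5.6], [0, 0, 0, 5.6], [0, 0, 0, 5.7], [0, 0, 0, 0], [0, 0, 0, 0], [0, 0, 0, 0]]}}

```text
clock: 19.97
position: [648.3, 151.5, 113.0]
ee_rot: [-0.361, 0.609, 0.361, 0.607]
contact_force: [-0.2, 0.5, -0.3]
gripper_width: 69.7
```

Run:
```python
from h import *
goto(651,152.5,9,151.3)
u=np.array([np.cos(np.radians(61.3)),np.sin(np.radians(61.3))]);c=np.array([651,152.5])
snap("w9",[(*(c+30*u),30,20),(*(c-30*u),30,20)])
a=cv2.imread("pics/w8.png");b=cv2.imread("pics/w9.png")
cv2.imwrite("pics/w89.png",np.hstack([a[80:440,120:520],b[80:440,120:520]]))
```

```text
pos [648.3 151.5 113. ] jaw 151.4 j1,j6 [ 0.47 -0.97] -> d [104.   -2.    2.3] spin 0.1 rows 2.6012254882243786
```

View pics/w89.png

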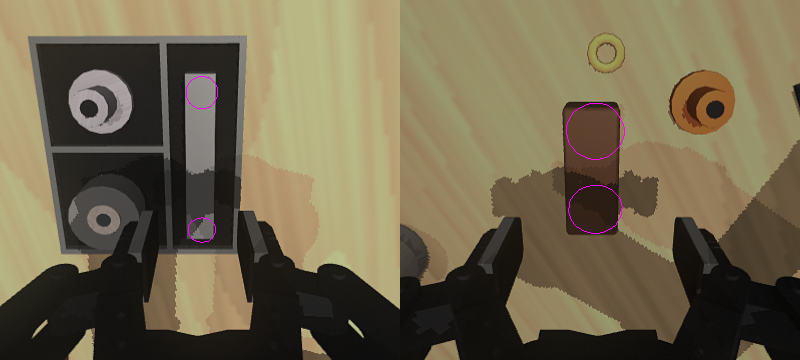

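Request:
{"op": "drive_tool", "data": {"motion": [[20, -4, 2.3, 0], [35, 0, 0, 0], [30, 0, 0, 0], [14, 0, 0, 0], [5, 0, 0, 0], [1, 0, 0, 0], [0, 0, 0, 0], [0, 0, 0, 0]]}}

```text
clock: 20.68
position: [654.6, 152.4, 10.9]
ee_rot: [-0.361, 0.607, 0.36, 0.609]
contact_force: [0.7, 0.8, 1.6]
gripper_width: 69.9
```

Request:
{"op": "drive_tool", "data": {"motion": [[0, 0, 0, 0], [0, 0, 0, 0], [0, 0, 0, 0], [0, 0, 0, 0], [0, 0, 0, 0], [0, 0, 0, 0], [0, 0, 0, 0], [0, 0, 0, 0]], "grip": 30}}

```text
clock: 21.35
position: [654.3, 152.4, 10.8]
ee_rot: [-0.361, 0.608, 0.36, 0.609]
contact_force: [-0.7, 0.6, 5.1]
gripper_width: 38.7
```

Request:
{"op": "drive_tool", "data": {"motion": [[-8, 0, 0, 0], [-25, 0, 0, 0], [-35, 0, 0, 0], [-12, 0, 0, 0], [0, 0, 0, 0], [0, 0, 0, 0]]}}

```text
clock: 21.85
position: [652.9, 152.0, 89.1]
ee_rot: [-0.36, 0.608, 0.36, 0.609]
contact_force: [-0.7, 0.8, -3.0]
gripper_width: 38.7
```

```bash
python3 -c "
from h import *
goto(455.8,245.9,88,176.8)"
```

```text
pos [652.9 152.   89.1] jaw 151.2 j1,j6 [ 0.47 -0.97] -> d [  1.3 218.  -12.6] spin -25.6 rows 5.45876948232822
```

Request:
{"op": "drive_tool", "data": {"motion": [[0, 36.3, -2.1, 0], [0, 36.3, -2.1, 0], [0, 36.3, -2.1, 0], [0, 36.3, -2.1, 0], [0, 36.3, -2.1, 0], [0, 36.3, -2.1, 0], [0, 0, 0, -6.4], [0, 0, 0, -6.4], [0, 0, 0, -6.4], [0, 0, 0, -6.4]]}}

```text
clock: 22.68
position: [454.6, 244.7, 87.1]
ee_rot: [-0.487, 0.514, 0.488, 0.51]
contact_force: [0.6, -0.4, -1.5]
gripper_width: 38.5
```

Request:
{"op": "drive_tool", "data": {"motion": [[0, 0, 0, 0], [0, 0, 0, 0]]}}

```text
clock: 22.85
position: [455.4, 244.7, 87.6]
ee_rot: [-0.485, 0.516, 0.485, 0.513]
contact_force: [-0.6, -0.9, -2.6]
gripper_width: 38.8
```

Run:
```python
from h import *
goto(455.8,245.9,17,176.8)
snap("w10",[(455.8,245.9,3,20),(461.8,353.7,3,20)])
```

```text
pos [455.4 244.7  87.6] jaw 176.7 j1,j6 [ 0.81 -0.86] -> d [70.6 -0.6  1.4] spin -0.1 rows 1.7647449057809734
```

View pics/w10.png

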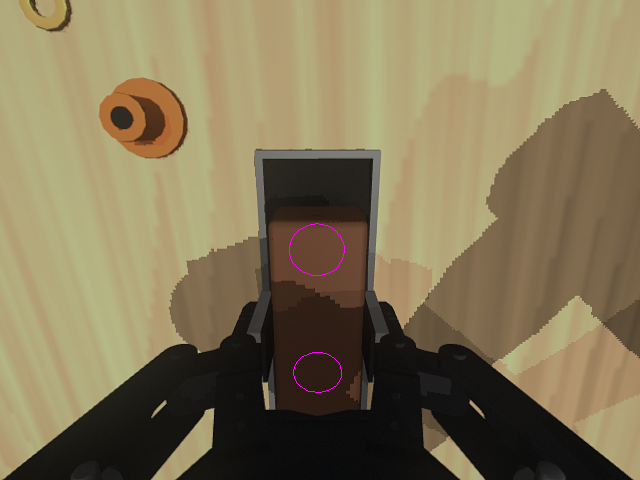

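Request:
{"op": "drive_tool", "data": {"motion": [[20, -0.6, 1.4, 0], [28, 0, 0, 0], [14, 0, 0, 0], [7, 0, 0, 0], [2, 0, 0, 0], [1, 0, 0, 0], [0, 0, 0, 0], [0, 0, 0, 0]]}}

```text
clock: 23.57
position: [457.7, 247.5, 18.2]
ee_rot: [-0.486, 0.513, 0.486, 0.514]
contact_force: [0.6, -0.2, -1.3]
gripper_width: 38.5
```

Request:
{"op": "drive_tool", "data": {"motion": [[0.8, 0, 0, 0], [0.7, 0, 0, 0], [0, 0, 0, 0]]}}

```text
clock: 23.82
position: [457.2, 247.1, 16.1]
ee_rot: [-0.486, 0.513, 0.486, 0.514]
contact_force: [-0.5, -0.3, -2.0]
gripper_width: 38.7
```

Request:
{"op": "drive_tool", "data": {"motion": [[0.7, 0, 0, 0], [0.7, 0, 0, 0], [0, 0, 0, 0]]}}

```text
clock: 24.07
position: [457.0, 246.9, 14.2]
ee_rot: [-0.486, 0.514, 0.486, 0.513]
contact_force: [-0.6, -0.1, -2.1]
gripper_width: 38.4
```

Request:
{"op": "drive_tool", "data": {"motion": [[0.6, 0, 0, 0], [0, 0, 0, 0]]}}

```text
clock: 24.23
position: [457.1, 247.0, 13.8]
ee_rot: [-0.486, 0.513, 0.486, 0.513]
contact_force: [-0.2, -1.1, -0.7]
gripper_width: 38.9
```

Request:
{"op": "drive_tool", "data": {"motion": [[0.4, 0, 0, 0], [0, 0, 0, 0], [0, 0, 0, 0], [0, 0, 0, 0], [-10, 0, 0, 0], [-25, 0, 0, 0], [-35, 0, 0, 0], [-30, 0, 0, 0], [0, 0, 0, 0], [0, 0, 0, 0]], "grip": 56}}

```text
clock: 25.07
position: [458.1, 248.0, 116.1]
ee_rot: [-0.486, 0.511, 0.486, 0.516]
contact_force: [-0.1, -0.1, 0.4]
gripper_width: 56.3
```

Run:
```python
from h import *
goto(430,-55.4,115)
snap("w11",[(455.8,245.9,33,20),(461.8,353.7,3,20)])
```

```text
pos [458.1 248.  116.1] jaw 176.9 j1,j6 [ 0.81 -0.86] -> d [-3.000e-01  1.150e+01 -3.045e+02] spin None rows 7.616929819454404
```

Request:
{"op": "drive_tool", "data": {"motion": [[0, 1.4, -38, 0], [0, 1.4, -38, 0], [0, 1.4, -38, 0], [0, 1.4, -38, 0], [0, 1.4, -38, 0], [0, 1.4, -38, 0], [0, 1.4, -38, 0], [0, 1.4, -38, 0], [0, 0, 0, 0], [0, 0, 0, 0]], "grip": 70}}

```text
clock: 25.95
position: [427.9, -57.9, 112.3]
ee_rot: [-0.484, 0.515, 0.486, 0.514]
contact_force: [0.1, -0.0, -0.2]
gripper_width: 69.8
```

Run:
```python
from h import *
goto(430,-55.4,10)
snap("w12",[(430,-55.4,28,20),(430,-55.4,0,20)])
a=cv2.imread("pics/w11.png");b=cv2.imread("pics/w12.png")
cv2.imwrite("pics/w1112.png",np.hstack([a[80:440,120:520],b[80:440,120:520]]))
```

```text
pos [427.9 -57.9 112.3] jaw 176.6 j1,j6 [ 0.24 -0.3 ] -> d [102.3  -2.2   2.7] spin None rows 2.559170040569226
```

View pics/w1112.png

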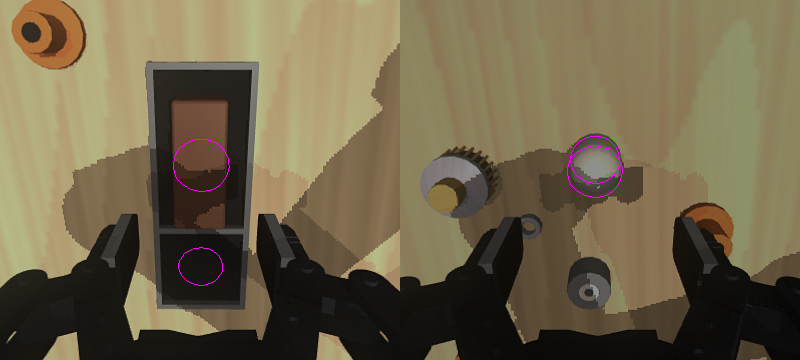

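```bash
python3 - <<'E'
from h import *
K,d,T=cam("top")
# w11 pose is rebuilt from its logged reading
s=dict(position=np.array([458.1,248,116.1]),ee_rot=np.array([-.486,.511,.486,.516])/np.linalg.norm([-.486,.511,.486,.516]))
C=cam("wrist",s)
print("bar ends z33",unproj(C,[[318,181],[318,309]],33).round(1),"rib z9",unproj(C,[[318,308],[322,314]],9).round(1),"end wall inner z9",unproj(C,[[325,150]],9).round(1))
E
python3 - <<'E'
import cv2
a=cv2.imread("pics/w11_raw.png")
cv2.imwrite("pics/w11c.png",cv2.resize(a[130:400,240:400],None,fx=2.2,fy=2.2,interpolation=2))
E
```

```text
bar ends z33 [[455.4 199.7]
 [460.8 297.6]] rib z9 [[461.6 310.7]
 [458.5 316.7]] end wall inner z9 [[449.4 181.2]]
```

View pics/w11c.png

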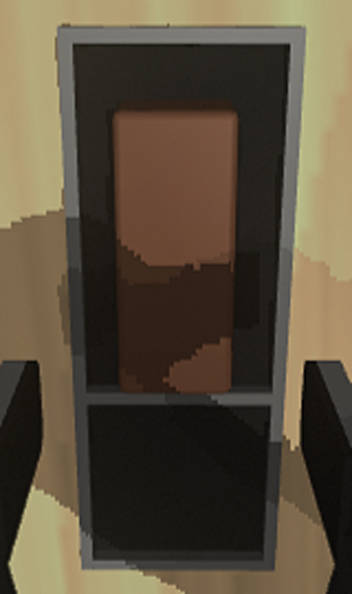

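The bar spans y 200–298 inside its compartment (181–311), so it's clear of the walls. Next is the bob.

Request:
{"op": "drive_tool", "data": {"motion": [[20, -2, 2, 0], [35, 0, 0, 0], [30, 0, 0, 0], [12, 0, 0, 0], [4, 0, 0, 0], [0, 0, 0, 0], [0, 0, 0, 0]], "grip": 64}}

```text
clock: 26.58
position: [432.1, -53.2, 12.6]
ee_rot: [-0.487, 0.513, 0.487, 0.513]
contact_force: [0.2, -0.1, 0.2]
gripper_width: 64.3
```

Request:
{"op": "drive_tool", "data": {"motion": [[0, 0, 0, 0], [0, 0, 0, 0], [0, 0, 0, 0], [0, 0, 0, 0], [0, 0, 0, 0], [0, 0, 0, 0], [0, 0, 0, 0], [0, 0, 0, 0]], "grip": 30}}

```text
clock: 27.25
position: [432.4, -53.7, 13.8]
ee_rot: [-0.487, 0.512, 0.486, 0.514]
contact_force: [-0.9, 2.1, 5.6]
gripper_width: 37.5
```

Request:
{"op": "drive_tool", "data": {"motion": [[-8, 0, 0, 0], [-25, 0, 0, 0], [-35, 0, 0, 0], [-30, 0, 0, 0], [0, 0, 0, 0], [0, 0, 0, 0]]}}

```text
clock: 27.75
position: [432.6, -53.8, 112.9]
ee_rot: [-0.487, 0.511, 0.485, 0.516]
contact_force: [0.4, -0.6, -1.0]
gripper_width: 37.6
```

```bash
python3 -c "
from h import *
goto(461.8,353.7,110)"
```

```text
pos [432.6 -53.8 112.9] jaw 176.9 j1,j6 [ 0.25 -0.31] -> d [  3.7  -6.8 408.5] spin None rows 10.213266779693631
```

Request:
{"op": "drive_tool", "data": {"motion": [[0, -0.6, 37.1, 0], [0, -0.6, 37.1, 0], [0, -0.6, 37.1, 0], [0, -0.6, 37.1, 0], [0, -0.6, 37.1, 0], [0, -0.6, 37.1, 0], [0, -0.6, 37.1, 0], [0, -0.6, 37.1, 0], [0, -0.6, 37.1, 0], [0, -0.6, 37.1, 0]]}}

```text
clock: 28.58
position: [456.6, 317.1, 109.1]
ee_rot: [-0.486, 0.514, 0.486, 0.512]
contact_force: [0.7, 0.5, -0.5]
gripper_width: 37.5
```

Request:
{"op": "drive_tool", "data": {"motion": [[0, -0.6, 37.1, 0], [0, 0, 0, 0], [0, 0, 0, 0], [0, 0, 0, 0]]}}

```text
clock: 28.92
position: [459.3, 352.0, 108.9]
ee_rot: [-0.486, 0.515, 0.486, 0.512]
contact_force: [-0.2, -1.0, 0.4]
gripper_width: 37.6
```

```bash
python3 -c "
from h import *
goto(461.8,353.7,19)"
```

```text
pos [459.3 352.  108.9] jaw 176.9 j1,j6 [ 0.93 -0.99] -> d [89.9 -2.6  2.1] spin None rows 2.248068846174653
```

Request:
{"op": "drive_tool", "data": {"motion": [[20, -2, 1, 0], [35, 0, 0, 0], [22, 0, 0, 0], [9, 0, 0, 0], [3, 0, 0, 0], [0, 0, 0, 0], [0, 0, 0, 0], [0, 0, 0, 0]]}}

```text
clock: 29.58
position: [463.2, 354.7, 23.0]
ee_rot: [-0.486, 0.512, 0.486, 0.515]
contact_force: [0.1, -0.1, -0.6]
gripper_width: 37.8
```

Request:
{"op": "drive_tool", "data": {"motion": [[0.8, 0, 0, 0], [0.8, 0, 0, 0], [0, 0, 0, 0]]}}

```text
clock: 29.83
position: [462.4, 354.2, 20.2]
ee_rot: [-0.486, 0.513, 0.486, 0.514]
contact_force: [-0.3, -1.1, -0.4]
gripper_width: 37.7
```

Request:
{"op": "drive_tool", "data": {"motion": [[0.8, 0, 0, 0], [0.8, 0, 0, 0], [0.8, 0, 0, 0], [0, 0, 0, 0]]}}

```text
clock: 30.17
position: [462.2, 353.8, 17.1]
ee_rot: [-0.486, 0.514, 0.486, 0.513]
contact_force: [-0.6, -0.9, -0.9]
gripper_width: 37.5
```

Request:
{"op": "drive_tool", "data": {"motion": [[0.7, 0, 0, 0], [0, 0, 0, 0], [0, 0, 0, 0]]}}

```text
clock: 30.42
position: [462.3, 353.9, 16.9]
ee_rot: [-0.486, 0.513, 0.486, 0.513]
contact_force: [-1.2, -0.8, 3.2]
gripper_width: 37.8
```

Request:
{"op": "drive_tool", "data": {"motion": [[0, 0, 0, 0], [0, 0, 0, 0], [0, 0, 0, 0], [0, 0, 0, 0], [0, 0, 0, 0], [-10, 0, 0, 0], [-25, 0, 0, 0], [-35, 0, 0, 0], [-30, 0, 0, 0], [0, 0, 0, 0]], "grip": 54}}

```text
clock: 31.25
position: [465.5, 357.1, 124.4]
ee_rot: [-0.487, 0.508, 0.487, 0.518]
contact_force: [0.7, 2.0, 0.3]
gripper_width: 54.1
```

```bash
python3 -c "
from h import *
snap('w13',[(461.8,353.7,31,20)])"
```

Request:
{"op": "drive_tool", "data": {"motion": [[-20, 20, 25, 0], [-20, 20, 25, 0], [-10, 20, 30, 0], [0, 20, 30, 0], [0, 20, 30, 0], [0, 20, 30, 0], [0, 20, 30, 0], [0, 20, 20, 0], [0, 0, 0, 0], [0, 0, 0, 0]]}}

```text
clock: 32.13
position: [313.1, 582.8, 165.3]
ee_rot: [-0.487, 0.514, 0.486, 0.512]
contact_force: [0.0, 0.1, -0.5]
gripper_width: 54.0
```

Run:
```python
from h import *
t=arm.get_image("top")[:,:,::-1];cv2.imwrite("pics/top1.png",t)
a=cv2.imread("pics/w13.png")
cv2.imwrite("pics/end.png",np.hstack([t[120:360,80:530],cv2.resize(a[80:400,140:500],(270,240))]))
```

```text
(no output)
```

View pics/end.png

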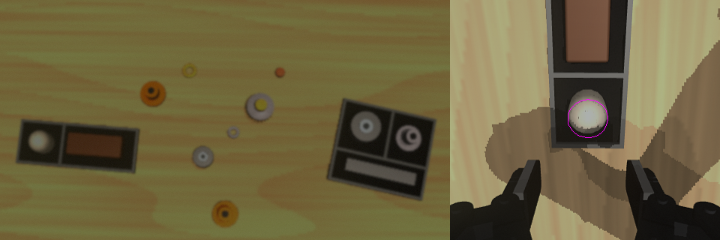

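The last picture shows all five things inside their compartments. The small wheel at (283,277), the brush at (340,227) and the orange look-alikes haven't moved.

```bash
python3 -c "
from bench import arm
print(arm.job_done())"
```

```text
the job is handed in; nothing more can be done
None
```

Both kits are made up, and the job was handed in at about 32 s on the robot clock. I placed the things in the order you gave: large wheel, flange, dressing stick, compound bar, felt bob.

- **Placement:** the last top view shows all five in their own compartments, the right way up. Wrist pictures after each release agree. The bar spans y = 200–298 mm in a compartment of about 181–311 mm.
- **Left alone:** the small wheel, wire brush and orange look-alikes are at the same pixels as at the start.
- **Forces:** the highest contact force I read was about 7 N. I lowered each thing until the wrist force showed it touching the floor. For the stick and the bar this showed only faintly (under 2 N of change), so that they lie flat rests mainly on the pictures and the height readings.
- **Disagreements:** position readings scattered by 1–3 mm, and the tool lagged a few millimetres low or high after long vertical moves. The first top-view estimates were up to 3 mm off the close-up ones, and I corrected these before gripping.

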